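# Seat the microplate carrier on the shaker's pins and swing the retaining arm over it

## Robot

A 7-joint arm with a two-finger parallel gripper is mounted at the origin on a cart in front of the work surface, level with it; the furniture and walls round the work are solid. World frame = base frame: x ahead of the robot, y to its left, z up, the work surface at z = 0. Lengths are in mm, angles in rad, forces in N, time in s.
With the tool pointing down it reaches from about 425 to 950 mm from the base axis. Payload 4.7 kg.
Tool frame: the origin (TCP) lies at the very end of the fingers, on their centre line; the grasp point (between the pads) lies 19 mm behind it (bot.hold_point_z is the z of the grasp point in the tool frame, in mm); z points along the fingers, y is the line along which they close (so a half turn about z gives the same grasp; the last joint's range is limited). The gripper opens to 87 mm and grips with 3 to 60 N. Pads are 19 mm wide; open, the fingers measure 117 mm over their backs; the gripper's body (75 mm by 190 mm) begins 51 mm behind the grasp point.
Start: joints at [-1.267, 0.469, -0.049, 1.532, 0.024, 1.141, -0.082], TCP at [220.476, 637.997, 222.573] pointing down, gripper open.
Joint ranges: [-2.59, 2.59], [-0.33, 1.99], [-1.39, 1.29], [0.1, 2.45], [-1.04, 4.18], [0.21, 1.99], [-2.66, 2.66]. Speed limits (rad/s): [2.57, 2.57, 3.14, 3.14, 3.14, 3.14, 3.14].

## Interface

Orientations are given as a unit quaternion [w, x, y, z].
In Python, from bench import bot gives the robot as it stands.
- The arm moves only by the tool send_rows, never from a script. Its argument "deltas" is a list of rows, each a list of 5 numbers: the closure, from 0 (fully open) to 1 (shut), then the shift along the world's x, y, z in m, then the turn about the world's z in rad. In form: [[grip, x, y, z, turn], ...]. A call has 1 to 20 rows; each row is the pose to reach, as a shift and turn from the pose commanded when the call began; what a row does not reach only later rows make up. A row lasts 1/8 s, in which the tool goes at most 62.5 mm and 10.7 degrees, less where a joint would pass 70% of its speed; a pose out of reach is approached as far as the arm can. A call with a gripper value outside its range is refused whole. The fingers move at their own pace and stop on an object; the grip force is fixed at half the most. Time passes only in rows, so rows that repeat a pose let the fingers close. It gives the time, the measured TCP pose, the force, the opening and the grip force at its end, in the units of the state.
- bot.state(): the state, without advancing time (a new reading comes with each control period).
- bot.camera(name): name is "scene" or "top" or "wrist"; returns a dict with "img" (480x640x3 uint8, red, green, blue), "z_map" (480x640 float32, mm along the optical axis (not along the pixel's ray), 0 where there is no reading), "fx", "fy", "cx", "cy" (pixels), "k1" (the pictures are not rectified: a ray, as slopes to the right and down, at radius r is drawn at 1 + k1 r^2 times it, then the intrinsics apply), "R" (3x3) and "t" (3): a world point X has camera coordinates R X + t. Camera axes: x right, y down, z forward; pixel columns grow to the right and rows downward; lengths in mm; the calibration is good to about 2 mm. A picture is of the moment at which its call begins.
- bot.finish_job(): hands the job in; it is judged then, once.
The state is a dict: "time_s": time; "joint_pos": joint angles; "qd": joint speeds; "joint_torque": joint torques, N m; "position": TCP position; "tcp_rot": TCP orientation; "force": force on the tool from outside, world axes, zero at the start; "torque": the same for the moment, N m; "grip_width": finger opening in mm; "gripper_force": force on a finger pad.
Only numpy, scipy, OpenCV 4.12 (cv2) and the standard library are available. Lean on these libraries where they do the work, as an engineer would, in place of code of your own. Each camera call takes 0.05 s, during which the arm holds its last target. There are 200 camera calls.

## Task

The carrier plate with the 96-place plate clipped in it has been left propped up on the two locating pins of the microplate shaker. With the fingertips only, without gripping or lifting it, nudge the carrier back against the two keepers and sideways until both of its holes drop over the pins and it lies flat on the table. Then push the retaining arm round all the way across the carrier, and leave the three vials beside the shaker where they stand.

Things in the scene. Friction and masses are not known exactly. Their poses are not given: they have to be found in the camera images.
- shaker: Microplate shaker: grey housing with a black base, 208 x 218 x 56 mm, heavy, fixed, dark steel drive table on it. Origin: on the worktop under the table's centre (seated carrier's centre); x to the rear (away from display and dial), y left, z up.
- table (a point): On the drive table's top, above the shaker's origin, 80 mm above the worktop and 24 mm above the housing. The table is 166 mm wide, as the carrier is, and reaches from x = -62 to +80 mm of the shaker.
- keeper_left (a point): Foot of the left keeper's stop face, x = +66, y = +52 mm of the shaker. The two steel keepers (36 mm wide, 14 mm high) stop the carrier's rear edge; their lips, 10 mm above the table, reach 5 mm over it. With the carrier against both, its holes are 1 mm behind the pins in x.
- keeper_right (a point): The same for the right keeper, y = -52 mm.
- carrier: Loose aluminium plate 130 (x) x 166 (y) x 6 mm, about 0.5 kg, a white 96-place plate (85 x 127 mm, top 25 mm above the carrier's underside) fixed on it. Origin: centre of its underside; seated, it is the shaker's table centre, axes the same. At first it lies 12-27 mm too far forward, up to 22 mm to the left or 17 to the right, 0.12 rad askew, rear edge on the table, front edge propped 10-13 mm up. Slides at about 2-4 N.
- hole_round (a point): Centre of the carrier's left hole at its underside: round, 11 mm, at x = -53, y = +48 mm of the carrier, near its front edge. It drops over the left pin.
- hole_slot (a point): Centre of the carrier's right hole at its underside: slot 11 (x) by 16 (y) mm, at x = -53, y = -48 mm of the carrier. It drops over the right pin.
- pin_left (a point): Foot of the left locating pin, on the table at x = -53, y = +48 mm of the shaker. Pin 8 mm thick, 9 mm high; its upper 6 mm are a cone to a 3 mm tip, so a hole catches it from about 3 mm off; it may hang 4 mm up on the cone until nudged or pressed down. The tip stands 3 mm out of the seated carrier. At the start the pins are hidden under the carrier.
- pin_right (a point): Foot of the right locating pin, the same, at x = -53, y = -48 mm of the shaker.
- latch_pivot (a point): Pivot of the retaining arm, at table height on an ear at the table's right, x = -30, y = -118 mm of the shaker (boss 18 mm thick). The ear reaches from x = -47 to -13 and out to y = -135 mm. The right side of the table behind it is free.
- latch (a joint): Retaining arm: flat steel bar, 13 mm wide, reaching 48 mm from its pivot, underside 8 mm above the table. At 0 rad it points to the front, clear of the carrier (starts at 0 to 0.3); it turns clockwise from above to a stop at 1.57, pointing left across the seated carrier's edge, 2 mm above it. A propped-up carrier is in its way. Stays where left; 1.2 N at the stub turns it.
- latch_stub (a point): Top centre of the upright black stub on the retaining arm by which it is pushed: 9 mm thick, 12 to 38 mm above the table, 34 mm from the pivot.
- vial_blue: Bystander: glass vial with a blue cap, 27 mm thick, 61 mm tall, loose, left of the shaker. Origin: centre of its underside.
- vial_white: Bystander: glass vial with a white cap, 25 mm thick, 61 mm tall, loose, left of the shaker farther back. Origin: centre of its underside.
- vial_orange: Bystander: glass vial with an orange cap, 25 mm thick, 63 mm tall, loose, right of the shaker. Origin: centre of its underside.
There are look-alikes about, which are no part of the job. There is more than one size of the carrier; the one meant has the size given above.

How it is judged:
By the outcome, as a careful person would: the job done as asked, in the order asked, and still so for the second after the job is handed in, with the robot touching nothing.
It also fails if it takes over 51 s, if anything falls off the work surface, if the arm or the gripper's body presses on something with over 40 N, if the wrist force passes 120 N, or if a joint passes its speed limit or range.

## Working session

There is one attempt and no reset: what is moved stays moved. The work goes in short steps, Python scripts to look and compute and a tool call to move; the robot and the scene stay as the last step left them, time stands still between calls to the robot, and variables do not carry over. Pictures are saved under pics/ and viewed, at most 10 in all, crops included, and the job is handed in when it is done.

Besides the shell and the picture viewer there is one more tool, called after "Emit:" by a JSON object that holds its "op" and its "data". send_rows: Moves the arm, as the interface text tells. Its arguments: {"type":"object","properties":{"deltas":{"type":"array"}},"required":["deltas"]}

```bash
mkdir -p pics; ls
cat > h.py <<'E'
from bench import bot
import numpy as np, cv2
def cam(n):
    c=bot.camera(n); return c
def save(c,name): cv2.imwrite('pics/'+name,c['img'][:,:,::-1])
def ray(c,u,v):
    x=(u-c['cx'])/c['fx'];y=(v-c['cy'])/c['fy'];a,b=x,y
    for _ in range(20):
        s=1+c['k1']*(a*a+b*b);a,b=x/s,y/s
    return np.array([a,b,1.])
def px_z(c,u,v,z):  # world point on plane z
    R=np.array(c['R']);t=np.array(c['t']);o=-R.T@t;d=R.T@ray(c,u,v)
    return o+d*(z-o[2])/d[2]
def px_d(c,u,v):
    R=np.array(c['R']);t=np.array(c['t'])
    return R.T@(ray(c,u,v)*float(c['z_map'][int(v),int(u)])-t)
def proj(c,X):
    p=np.array(c['R'])@np.array(X,float)+np.array(c['t']);a,b=p[0]/p[2],p[1]/p[2];s=1+c['k1']*(a*a+b*b)
    return c['fx']*a*s+c['cx'],c['fy']*b*s+c['cy']
def cloud(c):
    K=np.array([[c['fx'],0,c['cx']],[0,c['fy'],c['cy']],[0,0,1]])
    v,u=np.mgrid[0:480,0:640];p=np.stack([u,v],-1).reshape(-1,1,2).astype(np.float64)
    n=cv2.undistortPoints(p,K,np.array([c['k1'],0,0,0],float)).reshape(480,640,2)
    z=c['z_map'].astype(float);P=np.dstack([n[...,0]*z,n[...,1]*z,z])-np.array(c['t'])
    W=P@np.array(c['R']);W[z==0]=np.nan
    return W
E
python3 - <<'E'
from h import *
for n in('scene','top'):
    c=cam(n);save(c,n+'0.png');np.savez(n+'0.npz',**{k:np.array(v) for k,v in c.items()})
    print(n,c['fx'],c['k1'],-np.array(c['R']).T@np.array(c['t']))
s=bot.state();print(s['time_s'],s['position'],s['tcp_rot'],s['force'])
E
```

```text
pics
scene 592.3558245044724 0.039857619295011214 [ -92.11556192 -508.15592092  831.3770306 ]
top 539.4528820593802 -0.03559001625240971 [ 420.97721299  137.63950038 1291.65895946]
0.1 [220.35658922 637.46258341 221.60995568] [-1.06199710e-04  1.65652781e-01  9.86183759e-01 -8.59194866e-04] [ 0.0219836  -0.16315284 -0.79951796]
```

View pics/top0.png

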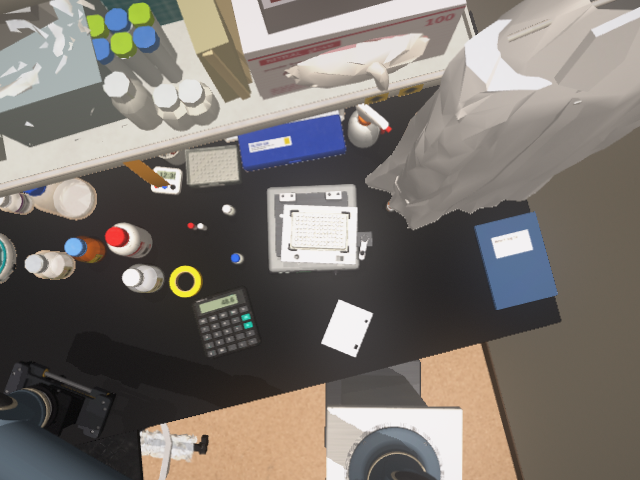

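View pics/scene0.png

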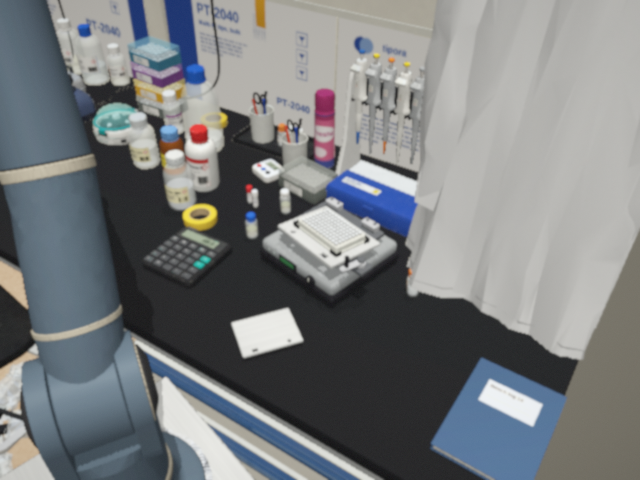

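Top view: the shaker with the propped carrier is at (313,228) and the latch ear is at its right, around (363,245). The blue vial is at (237,258) and the white one at (229,210). The orange vial is probably by the curtain, around (390,207). Look-alikes are the loose white plate at (347,328) and the grey rack at (213,165). The one meant lies on the shaker.

Run:
```python
from h import *
a=dict(np.load('top0.npz'));b=dict(np.load('scene0.npz'))
i=a['img'][170:290,250:410,::-1];i=cv2.resize(i,None,fx=5,fy=5,interpolation=cv2.INTER_CUBIC)
cv2.imwrite('pics/topc.png',i)
j=b['img'][190:310,240:440,::-1];cv2.imwrite('pics/scc.png',cv2.resize(j,None,fx=4,fy=4,interpolation=cv2.INTER_CUBIC))
W=cloud(a)
for (u,v) in [(313,228),(272,262),(352,262),(274,190),(237,258),(229,210),(347,328)]:print(u,v,W[v,u].round(1))
```

```text
313 228 [558.6 192.4 107.4]
272 262 [484.9 288.1  54. ]
352 262 [484.9 105.3  98.7]
274 190 [652.8 287.2  53.8]
237 258 [492.9 368.5  58.4]
229 210 [604.  390.1  58.8]
347 328 [333.9 113.1  11.3]
```

View pics/topc.png

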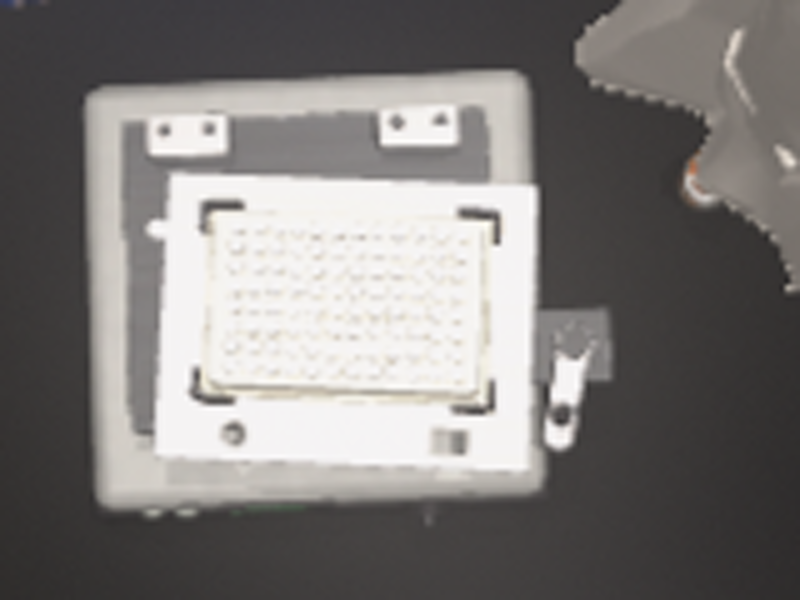

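View pics/scc.png

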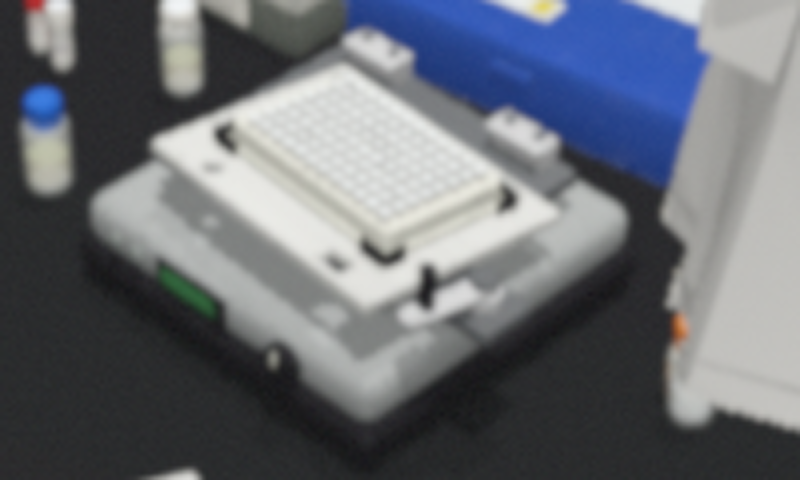

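Run:
```python
from h import *
a=dict(np.load('top0.npz'));b=dict(np.load('scene0.npz'))
P=lambda u,v,z:px_z(a,250+u/5-.4,170+v/5-.4,z)
Q=lambda u,v,z:px_z(b,240+u/4-.4,190+v/4-.4,z)
kl,kr=P(189,155,94),P(419,147,94)
yv=(kl-kr);yaw=np.arctan2(-yv[0],yv[1]);print('keepers',kl,kr,np.hypot(*yv[:2]),'yaw',yaw)
h=[P(*p,56) for p in[(86,88),(530,70),(100,508),(546,492)]];print('housing',*[x[:2].round(1) for x in h]);hy=h[0]-h[1];print(np.arctan2(-hy[0],hy[1]))
hx=h[0]-h[2];print(np.arctan2(hx[1],hx[0]))
hx=h[1]-h[3];print(np.arctan2(hx[1],hx[0]))
R=lambda t:np.array([[np.cos(t),-np.sin(t)],[np.sin(t),np.cos(t)]])
S=R(yaw);o=(kl+kr)[:2]/2-S@[61,0];print('shaker',o,yaw)
L=lambda X:(S.T@(X[:2]-o)).round(1)
for n,p in dict(RL=(172,175,86),RR=(538,186,86),FL=(155,455,97),FR=(530,470,97),hr=(233,433,96),hs=(450,441,96),stub=(562,414,118),pivot=(575,335,95),ear=(610,380,80),tabRL=(122,122,80),tabFL=(133,435,80),tabRR=(490,108,80),dot=(155,229,80)).items():
    X=P(*p);print(n,X.round(1),L(X))
for n,p in dict(pl=(210,220,85),pr=(330,312,85),FL=(152,143,97),FR=(365,307,97),RR=(560,212,86),stubtop=(428,268,118),orange=(690,420,0)).items():
    X=Q(*p);print('sc',n,X.round(1),L(X))
W=cloud(a);m=np.zeros((480,640),bool);m[200:268,275:362]=1
l=(W[...,:2]-o)@S
for sx in(-60,-50,40,50):
  for sy in(-60,0,60):
    k=(abs(l[...,0]-sx)<4)&(abs(l[...,1]-sy-0)<8);print(sx,sy,np.nanmedian(W[k][:,2]).round(1))
print('depth at wells',np.nanmedian(W[225:232,305:320,2]))
np.savez('sh.npz',o=o,yaw=yaw)
```

```text
keepers [621.42254231 251.6047347   94.        ] [626.11799857 148.28239166  94.        ] 103.42897989406094 yaw 0.045413486886985745
housing [658.8 303.9] [669.3  97.6] [463.6 293. ] [473.6  88.5]
0.050766914094583226
0.055838305676168674
0.04666925362850895
shaker [562.83316236 197.17429259] 0.045413486886985745
RL [613.5 259.9  86. ] [53.5 60.3]
RR [610.3  94.5  86. ] [  42.7 -104.7]
FL [486.1 263.8  97. ] [-73.7  70. ]
FR [481.5  97.3  97. ] [-85.8 -96.1]
hr [496.4 229.3  96. ] [-64.9  35.2]
hs [494.  132.8  96. ] [-71.7 -61.2]
stub [505.1  84.3 118. ] [ -62.8 -110.2]
pivot [542.1  77.7  95. ] [ -26.2 -118.4]
ear [523.4  61.1  80. ] [ -45.6 -134.2]
tabRL [638.7 283.8  80. ] [79.7 83.1]
tabFL [495.9 275.7  80. ] [-63.3  81.5]
tabRR [646.8 116.4  80. ] [ 80.2 -84.5]
dot [589.7 267.7  80. ] [30.  69.3]
sc pl [477.9 206.9  85. ] [-84.4  13.5]
sc pr [476.3 115.9  85. ] [-90.1 -77.2]
sc FL [486.3 262.6  97. ] [-73.4  68.9]
sc FR [481.8  97.6  97. ] [-85.5 -95.8]
sc RR [611.9  94.7  86. ] [  44.3 -104.6]
sc stubtop [505.8  81.  118. ] [ -62.2 -113.5]
sc orange [621.5   5.9   0. ] [  49.9 -193.8]
-60 -60 95.5
-60 0 94.9
-60 60 95.1
-50 -60 106.0
-50 0 97.1
-50 60 95.5
40 -60 84.9
40 0 85.9
40 60 86.1
50 -60 80.3
50 0 83.1
50 60 83.0
depth at wells 106.3245332176352
```

Run:
```python
from h import *
a=dict(np.load('top0.npz'));b=dict(np.load('scene0.npz'))
s=np.load('sh.npz');o=s['o'];t=float(s['yaw'])+.002;S=np.array([[np.cos(t),-np.sin(t)],[np.sin(t),np.cos(t)]])
for c in(a,b):
    W=cloud(c);l=(W[...,:2]-o)@S
    for z0,z1 in((120,300),(300,500)):
        k=(W[...,2]>z0)&(W[...,2]<z1)
        for x0 in range(-150,200,50):
            m=k&(l[...,0]>x0)&(l[...,0]<x0+50)&(l[...,1]<-60)&(l[...,1]>-500)
            if m.sum():print(z0,x0,'ymax',l[...,1][m].max().round(),m.sum(),end='; ')
        print()
    m=(W[...,2]>70)&(abs(l[...,1])<120)&(l[...,0]>85)&(l[...,0]<250)
    if m.sum():print('rear xmin',l[...,0][m].min(),'zmax',W[...,2][m].max())
for p in [(-110,-30),(10,-120),(-75,-30)]:print(p,(o+S@p).round(1))
```

```text
120 -50 ymax -219.0 75; 120 0 ymax -170.0 1708; 120 50 ymax -136.0 818; 120 100 ymax -136.0 195; 120 150 ymax -156.0 41; 
300 0 ymax -164.0 3571; 300 50 ymax -166.0 912; 300 100 ymax -172.0 542; 
rear xmin 85.03596104453298 zmax 781.914938582107
120 -100 ymax -111.0 5; 120 -50 ymax -221.0 289; 120 0 ymax -178.0 11448; 120 50 ymax -139.0 5684; 
300 0 ymax -167.0 20246; 300 50 ymax -409.0 8448; 
(-110, -30) [454.4 162. ]
(10, -120) [578.5  77.8]
(-75, -30) [489.3 163.7]
```

Emit:
{"op": "send_rows", "data": {"deltas": [[1,0.03,-0.06,0,0.1],[1,0.06,-0.12,0,0.2],[1,0.1,-0.18,0,0.3],[1,0.13,-0.24,0,0.34],[1,0.16,-0.3,0,0.34],[1,0.2,-0.36,0,0.34],[1,0.22,-0.42,0,0.34],[1,0.234,-0.46,0,0.34],[1,0.234,-0.466,0,0.34],[1,0.234,-0.466,0,0.34],[1,0.234,-0.466,0,0.34]]}}

```text
time_s: 1.48
position: [453.9, 173.4, 222.4]
tcp_rot: [-0.0, -0.005, 1.0, 0.0]
force: [0.2, 0.7, -0.3]
grip_width: 0.3
gripper_force: 0.0
```

Shaker origin is at (562.8,197.2), yaw 0.047. The carrier lies 16 mm forward, 17.6 mm right and -0.065 rad askew, which agrees with the ranges given. I'll descend in front and push it back.

Emit:
{"op": "send_rows", "data": {"deltas": [[1,0,-0.01,-0.05,0.037],[1,0,-0.01,-0.1,0.037],[1,0,-0.01,-0.13,0.037],[1,0,-0.01,-0.138,0.037],[1,0.01,-0.01,-0.138,0.037],[1,0.016,-0.01,-0.138,0.037],[1,0.019,-0.01,-0.138,0.037],[1,0.022,-0.01,-0.138,0.037],[1,0.025,-0.01,-0.138,0.037],[1,0.028,-0.01,-0.138,0.037],[1,0.028,-0.01,-0.138,0.037]]}}

```text
time_s: 2.85
position: [482.3, 161.5, 84.8]
tcp_rot: [-0.0, -0.022, 1.0, -0.0]
force: [-3.6, -1.3, 2.4]
grip_width: 0.8
gripper_force: 1.6
```

Emit:
{"op": "send_rows", "data": {"deltas": [[1,0.002,0,0,0],[1,0.004,0,0,0],[1,0.006,0,0,0],[1,0.007,0,0,0],[1,0.007,0,0,0]]}}

```text
time_s: 3.48
position: [489.5, 161.9, 84.4]
tcp_rot: [-0.0, -0.022, 1.0, -0.0]
force: [-3.7, -0.8, -0.7]
grip_width: 0.6
gripper_force: 1.5
```

Emit:
{"op": "send_rows", "data": {"deltas": [[1,0.001,0,0,0],[1,0.001,0,0,0]]}}

```text
time_s: 3.72
position: [490.8, 162.0, 84.5]
tcp_rot: [0.0, -0.022, 1.0, 0.0]
force: [-2.5, -0.1, -2.0]
grip_width: 0.2
gripper_force: 1.1
```

Emit:
{"op": "send_rows", "data": {"deltas": [[1,0.001,0,0,0],[1,0.0015,0,0,0],[1,0.0015,0,0,0]]}}

```text
time_s: 4.1
position: [491.0, 162.0, 84.3]
tcp_rot: [-0.001, -0.022, 1.0, -0.0]
force: [-4.5, -0.3, -0.7]
grip_width: 0.6
gripper_force: 2.6
```

Emit:
{"op": "send_rows", "data": {"deltas": [[1,0.001,0,0,0],[1,0.0015,0,0,0],[1,0.0015,0,0,0]]}}

```text
time_s: 4.47
position: [491.0, 162.0, 84.2]
tcp_rot: [-0.003, -0.022, 1.0, -0.0]
force: [-8.1, 0.2, 1.1]
grip_width: 0.7
gripper_force: 4.1
```

```bash
cat >> h.py <<'E'
sh=np.load('sh.npz');o=sh['o'];t_=float(sh['yaw'])+.002;S=np.array([[np.cos(t_),-np.sin(t_)],[np.sin(t_),np.cos(t_)]])
def crop(n,name,u0,v0,w,h,f):
    c=cam(n);np.savez(name+'.npz',**{k:np.array(v) for k,v in c.items()})
    cv2.imwrite('pics/'+name+'.png',cv2.resize(c['img'][v0:v0+h,u0:u0+w,::-1],None,fx=f,fy=f,interpolation=cv2.INTER_CUBIC))
    return c
def L(X): return (S.T@(np.array(X)[:2]-o)).round(1)
E
python3 - <<'E'
from h import *
a=crop('top','top1',250,170,160,120,5)
print(bot.state()['force'],L(bot.state()['position']))
E
```

```text
[-8.46761025 -1.02479007  1.81135597] [-73.4 -31.7]
```

View pics/top1.png

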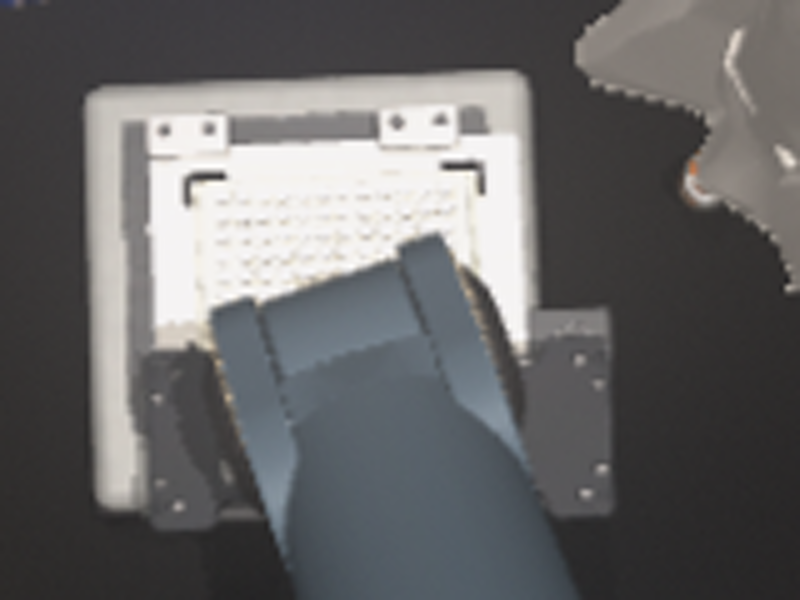

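It's against both keepers with force rising. The rear-right carrier corner is at crop (521,135) and the left edge at (152,200). Next I retract and measure the side offset.

Run:
```python
from h import *
a=dict(np.load('top1.npz'));P=lambda u,v,z:px_z(a,250+u/5-.4,170+v/5-.4,z)
for p in[(521,135,86),(529,345,92),(152,170,86),(156,340,92)]:print(L(P(*p)))
for p in [(-15,-102),(-15,-75),(-90,-32)]:print(p,(o+S@p).round(1))
```

```text
[ 66.1 -98.1]
[-29.9 -97.8]
[56.2 69.2]
[-21.7  68.9]
(-15, -102) [552.7  94.6]
(-15, -75) [551.4 121.5]
(-90, -32) [474.5 160.9]
```

Emit:
{"op": "send_rows", "data": {"deltas": [[1,-0.01,0,0,0],[1,-0.02,0,0,0],[1,-0.02,-0.02,0.04,-0.15],[1,-0.02,-0.04,0.09,-0.3],[1,0.0,-0.06,0.1,-0.48],[1,0.03,-0.07,0.1,-0.66],[1,0.05,-0.08,0.1,-0.84],[1,0.055,-0.088,0.1,-1.02],[1,0.055,-0.088,0.1,-1.2],[1,0.055,-0.088,0.1,-1.38],[1,0.055,-0.088,0.1,-1.56],[1,0.055,-0.088,0.1,-1.57],[1,0.055,-0.088,0.1,-1.57]]}}

```text
time_s: 6.15
position: [548.7, 74.1, 184.8]
tcp_rot: [0.0, 0.69, 0.724, 0.0]
force: [0.9, -0.9, 0.0]
grip_width: 0.5
gripper_force: 0.0
```

Emit:
{"op": "send_rows", "data": {"deltas": [[1,0.014,0.0257,0,0],[1,0.014,0.0257,-0.04,0],[1,0.014,0.0257,-0.08,0],[1,0.014,0.0257,-0.088,0],[1,0.014,0.0257,-0.088,0],[1,0.0137,0.031,-0.088,0],[1,0.0135,0.036,-0.088,0],[1,0.0134,0.038,-0.088,0],[1,0.0133,0.04,-0.088,0],[1,0.0133,0.04,-0.088,0]]}}

```text
time_s: 7.4
position: [562.8, 111.3, 97.9]
tcp_rot: [0.002, 0.692, 0.722, -0.0]
force: [-1.0, -7.7, 5.0]
grip_width: 0.5
gripper_force: 3.3
```

Emit:
{"op": "send_rows", "data": {"deltas": [[1,-0.0001,0.002,0,0],[1,-0.0002,0.004,0,0],[1,-0.0002,0.004,0,0]]}}

```text
time_s: 7.78
position: [562.6, 115.1, 97.7]
tcp_rot: [0.002, 0.692, 0.722, -0.0]
force: [0.4, -5.5, 5.0]
grip_width: 0.4
gripper_force: 3.4
```

Emit:
{"op": "send_rows", "data": {"deltas": [[1,-0.0001,0.002,0,0],[1,-0.0002,0.003,0,0],[1,-0.0002,0.003,0,0]]}}

```text
time_s: 8.15
position: [561.7, 120.5, 97.0]
tcp_rot: [0.0, 0.691, 0.723, 0.0]
force: [-0.6, -5.2, 1.9]
grip_width: 0.6
gripper_force: 1.9
```

Emit:
{"op": "send_rows", "data": {"deltas": [[1,0,0.001,0,0],[1,-0.0001,0.002,0,0],[1,-0.0001,0.002,0,0]]}}

```text
time_s: 8.52
position: [561.6, 121.6, 96.9]
tcp_rot: [0.001, 0.691, 0.723, -0.0]
force: [1.0, -6.1, 2.0]
grip_width: 0.6
gripper_force: 2.9
```

Emit:
{"op": "send_rows", "data": {"deltas": [[1,0,0.001,0,0],[1,0,0.001,0,0]]}}

```text
time_s: 8.78
position: [561.6, 122.5, 96.9]
tcp_rot: [0.001, 0.691, 0.723, -0.0]
force: [0.6, -5.8, 2.5]
grip_width: 0.3
gripper_force: 2.9
```

Run:
```python
from h import *
a=cam('top');W=cloud(a);l=(W[...,:2]-o)@S
s=cam('scene');W2=cloud(s);l2=(W2[...,:2]-o)@S
for sx,sy in((-58,-70),(-58,-25),(-58,0),(-58,25),(-58,70),(-20,72),(30,72),(50,0)):
    r=[]
    for w,q in((W,l),(W2,l2)):
        k=(abs(q[...,0]-sx)<4)&(abs(q[...,1]-sy)<5)&(w[...,2]<130);r.append((np.nanmedian(w[k][:,2]).round(1) if k.any() else None,k.sum()))
    print(sx,sy,r)
print(L(bot.state()['position']),bot.state()['force'])
```

```text
-58 -70 [(None, np.int64(0)), (np.float64(79.3), np.int64(34))]
-58 -25 [(np.float64(84.0), np.int64(4)), (np.float64(76.0), np.int64(37))]
-58 0 [(np.float64(85.5), np.int64(16)), (np.float64(72.8), np.int64(33))]
-58 25 [(np.float64(85.0), np.int64(20)), (np.float64(77.9), np.int64(34))]
-58 70 [(np.float64(85.0), np.int64(15)), (np.float64(76.1), np.int64(34))]
-20 72 [(np.float64(85.6), np.int64(14)), (np.float64(90.0), np.int64(2))]
30 72 [(np.float64(85.9), np.int64(16)), (None, np.int64(0))]
50 0 [(np.float64(84.7), np.int64(12)), (None, np.int64(0))]
[ -4.7 -74.5] [-0.33892738 -5.08750276  3.53607651]
```

Depth says the carrier's top is level at 85–86 mm, front and rear, so it's seated. I back off, verify, then go for the latch.

Emit:
{"op": "send_rows", "data": {"deltas": [[1,0,-0.012,0,0],[1,0,-0.012,0.005,0],[1,0,-0.012,0.05,0.15],[1,-0.02,-0.02,0.09,0.33],[1,-0.04,-0.035,0.09,0.5],[1,-0.06,-0.05,0.09,0.68],[1,-0.075,-0.06,0.09,0.785],[1,-0.075,-0.06,0.09,0.785],[1,-0.075,-0.06,0.09,0.785]]}}

```text
time_s: 10.0
position: [487.0, 65.0, 186.9]
tcp_rot: [0.0, 0.362, 0.932, 0.001]
force: [0.2, -0.2, -0.8]
grip_width: 0.5
gripper_force: 0.0
```

Run:
```python
from h import *
a=crop('top','top2',250,170,160,120,5);crop('scene','sc2',250,190,180,120,4)
st=bot.state();print(L(st['position']),st['position'],st['tcp_rot'])
W=cloud(a);l=(W[...,:2]-o)@S
for sx,sy in((-58,-25),(-58,0),(-58,25),(-58,70),(-20,72),(30,72),(50,0)):
    k=(abs(l[...,0]-sx)<4)&(abs(l[...,1]-sy)<5)&(W[...,2]<130);print(sx,sy,np.nanmedian(W[k][:,2]).round(1) if k.any() else 0)
c=st['position'][:2]
for p in[(-82,-131),(-77.2,-125.7),(-73.6,-115.5),(-67.5,-107.4),(-59.2,-101.5),(-51.2,-98.6),(-43.8,-97.8),(-42.5,-96.5)]:print(p,(o+S@p-c).round(1))
```

```text
[ -82.  -128.6] [487.03710076  64.86362691 186.66657902] [2.29557191e-04 3.61970071e-01 9.32189651e-01 2.64173269e-04]
-58 -25 86.2
-58 0 85.7
-58 25 83.8
-58 70 85.1
-20 72 84.7
30 72 84.1
50 0 86.4
(-82, -131) [ 0.1 -2.4]
(-77.2, -125.7) [4.6 3.1]
(-73.6, -115.5) [ 7.8 13.5]
(-67.5, -107.4) [13.5 21.8]
(-59.2, -101.5) [21.5 28.1]
(-51.2, -98.6) [29.3 31.4]
(-43.8, -97.8) [36.7 32.5]
(-42.5, -96.5) [37.9 33.9]
```

View pics/top2.png

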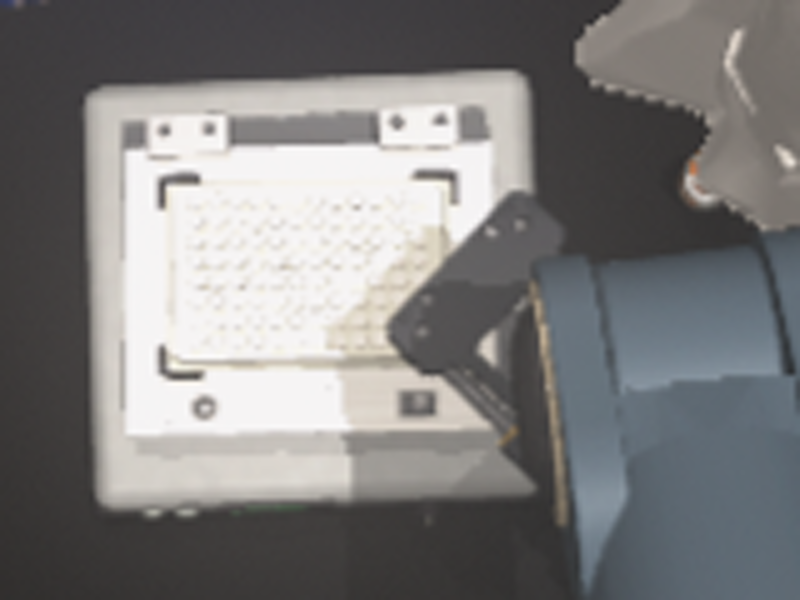

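View pics/sc2.png

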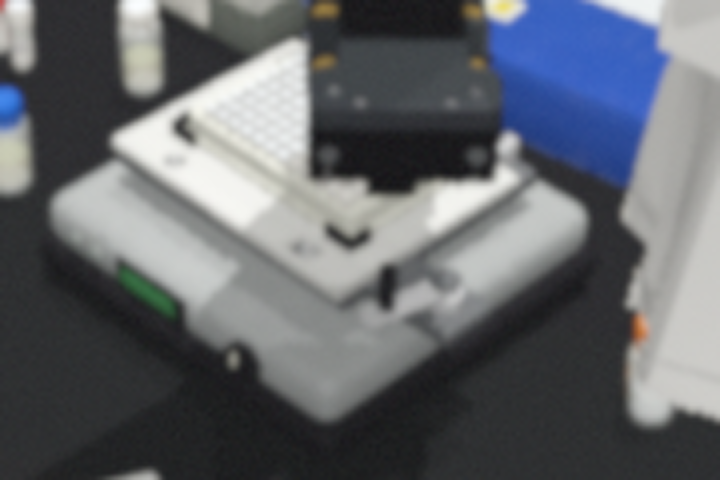

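The pins are centred in both holes, at crop (204,407) and (418,402), so the carrier is seated and flat. The latch hasn't moved. I'll push the stub along its arc now.

Emit:
{"op": "send_rows", "data": {"deltas": [[1,0,-0.003,-0.04,0],[1,0,-0.003,-0.08,0],[1,0,-0.003,-0.086,0],[1,0,-0.003,-0.086,0],[1,0.0046,0.003,-0.086,0],[1,0.006,0.008,-0.086,0],[1,0.008,0.0135,-0.086,0],[1,0.0105,0.018,-0.086,0],[1,0.0135,0.022,-0.086,0],[1,0.0175,0.025,-0.086,0],[1,0.0175,0.025,-0.086,0]]}}

```text
time_s: 11.48
position: [504.7, 89.4, 100.6]
tcp_rot: [0.001, 0.362, 0.932, 0.0]
force: [0.1, -0.0, -1.3]
grip_width: 0.7
gripper_force: 0.1
```

Emit:
{"op": "send_rows", "data": {"deltas": [[1,0.004,0.003,0,0],[1,0.008,0.005,0,0],[1,0.012,0.0065,0,0],[1,0.016,0.007,0,0],[1,0.0195,0.0075,0,0],[1,0.0195,0.0075,0,0]]}}

```text
time_s: 12.22
position: [524.1, 96.5, 100.7]
tcp_rot: [0.001, 0.362, 0.932, 0.0]
force: [-0.4, 0.5, -0.2]
grip_width: 0.5
gripper_force: 0.0
```

Emit:
{"op": "send_rows", "data": {"deltas": [[1,0.002,0.0005,0,0],[1,0.004,0.001,0,0],[1,0.004,0.001,0,0]]}}

```text
time_s: 12.6
position: [527.5, 97.6, 100.6]
tcp_rot: [0.0, 0.362, 0.932, 0.0]
force: [-0.5, -0.8, -0.5]
grip_width: 0.4
gripper_force: 0.3
```

Run:
```python
from h import *
st=bot.state();print(L(st['position']),st['force'])
crop('scene','sc3',250,190,180,120,4)
```

```text
[-40.  -97.8] [-0.49234055 -0.83444999 -0.47711826]
```

View pics/sc3.png

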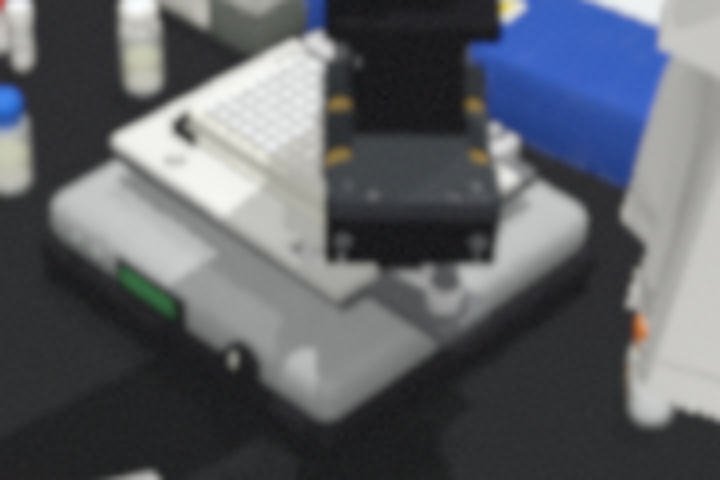

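The bar is no longer pointing to the front and is hidden behind the gripper. I'll press on toward its stop.

Emit:
{"op": "send_rows", "data": {"deltas": [[1,0.002,0.0,0,0],[1,0.003,0.0,0,0],[1,0.003,0,0,0]]}}

```text
time_s: 13.02
position: [530.4, 97.5, 100.6]
tcp_rot: [0.0, 0.362, 0.932, 0.0]
force: [-1.4, -0.3, -0.6]
grip_width: 0.7
gripper_force: 0.4
```

Emit:
{"op": "send_rows", "data": {"deltas": [[1,0.002,0.0,0,0],[1,0.003,0.0,0,0],[1,0.003,0,0,0]]}}

```text
time_s: 13.4
position: [533.4, 97.5, 100.6]
tcp_rot: [0.0, 0.362, 0.932, 0.0]
force: [-1.9, 0.0, 0.8]
grip_width: 0.5
gripper_force: 0.4
```

Emit:
{"op": "send_rows", "data": {"deltas": [[1,-0.01,-0.005,0,0],[1,-0.03,-0.015,0.01,0],[1,-0.06,-0.03,0.06,0],[1,-0.09,-0.06,0.12,0],[1,-0.13,-0.1,0.12,0],[1,-0.16,-0.12,0.12,0],[1,-0.16,-0.12,0.12,0]]}}

```text
time_s: 14.28
position: [371.0, -24.0, 220.7]
tcp_rot: [0.0, 0.364, 0.932, 0.001]
force: [1.1, -0.4, -0.6]
grip_width: 0.4
gripper_force: 0.0
```

Run:
```python
from h import *
c=cam('top');d=cam('scene');np.savez('t4.npz',**{k:np.array(v) for k,v in c.items()});np.savez('s4.npz',**{k:np.array(v) for k,v in d.items()})
f=lambda c,u,v,w,h,s:cv2.resize(c['img'][v:v+h,u:u+w,::-1],(w*s,h*s),interpolation=cv2.INTER_CUBIC)
cv2.imwrite('pics/both4.png',np.vstack([f(c,310,215,80,37,8),f(d,310,225,80,37,8)]))
```

```text
(no output)
```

View pics/both4.png

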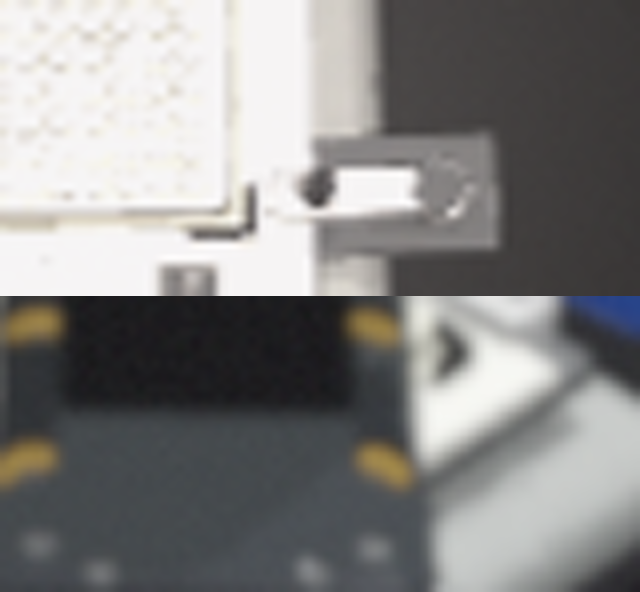

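Run:
```python
from h import *
a=dict(np.load('t4.npz'));P=lambda u,v,z:L(px_z(a,310+u/8-.45,215+v/8-.45,z))
print('stub',P(318,187,115),'pivot',P(447,190,94),'bar edges',P(340,167,92),P(415,168,92),P(300,217,92),P(415,212,92))
W=cloud(a);l=(W[...,:2]-o)@S
for sx,sy in((-58,-70),(-58,-25),(-58,25),(-58,70),(0,-73),(50,0)):
    k=(abs(l[...,0]-sx)<4)&(abs(l[...,1]-sy)<5);print(sx,sy,np.nanmedian(W[k][:,2]).round(1))
```

```text
stub [-30.1 -83.7] pivot [ -30.2 -120.1] bar edges [-22.5 -90.6] [ -23.5 -111.5] [-36.1 -78.9] [ -35.8 -111. ]
-58 -70 84.5
-58 -25 84.7
-58 25 86.0
-58 70 84.9
0 -73 86.5
50 0 86.8
```

The stub is at local (-30,-84), right at its stop within measuring error. One confirming push with a flat face until the force rises.

Emit:
{"op": "send_rows", "data": {"deltas": [[1,0.03,0.03,0,0.18],[1,0.07,0.065,0,0.36],[1,0.11,0.1,0,0.54],[1,0.135,0.13,0,0.7],[1,0.14,0.134,0,0.785],[1,0.14,0.134,-0.06,0.785],[1,0.14,0.134,-0.11,0.785],[1,0.14,0.134,-0.118,0.785],[1,0.14,0.134,-0.118,0.785],[1,0.145,0.134,-0.118,0.785],[1,0.15,0.134,-0.118,0.785],[1,0.152,0.134,-0.118,0.785],[1,0.152,0.134,-0.118,0.785]]}}

```text
time_s: 16.0
position: [524.6, 111.7, 102.9]
tcp_rot: [-0.001, -0.022, 1.0, 0.0]
force: [-4.5, 0.4, 3.8]
grip_width: 0.2
gripper_force: 2.1
```

Emit:
{"op": "send_rows", "data": {"deltas": [[1,0.001,0,0,0],[1,0.002,0,0,0],[1,0.002,0,0,0]]}}

```text
time_s: 16.38
position: [524.8, 111.7, 102.5]
tcp_rot: [-0.003, -0.022, 1.0, 0.0]
force: [-8.8, 1.0, 6.1]
grip_width: 0.4
gripper_force: 4.3
```

Firm stop: force rises with no motion. I retract and check the end state.

Emit:
{"op": "send_rows", "data": {"deltas": [[1,-0.008,0,0,0],[1,-0.016,0,0,0],[1,-0.025,0,0.03,0],[1,-0.04,-0.01,0.08,0],[1,-0.08,-0.04,0.12,0],[1,-0.12,-0.08,0.12,0],[1,-0.15,-0.12,0.12,0],[1,-0.15,-0.12,0.12,0]]}}

```text
time_s: 17.38
position: [375.4, -10.9, 222.7]
tcp_rot: [0.001, -0.019, 1.0, 0.001]
force: [0.2, 0.8, 0.2]
grip_width: 0.3
gripper_force: 0.0
```

Run:
```python
from h import *
c=cam('top')
cv2.imwrite('pics/end.png',cv2.resize(c['img'][170:290,210:410,::-1],None,fx=4,fy=4,interpolation=cv2.INTER_CUBIC))
```

```text
(no output)
```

View pics/end.png

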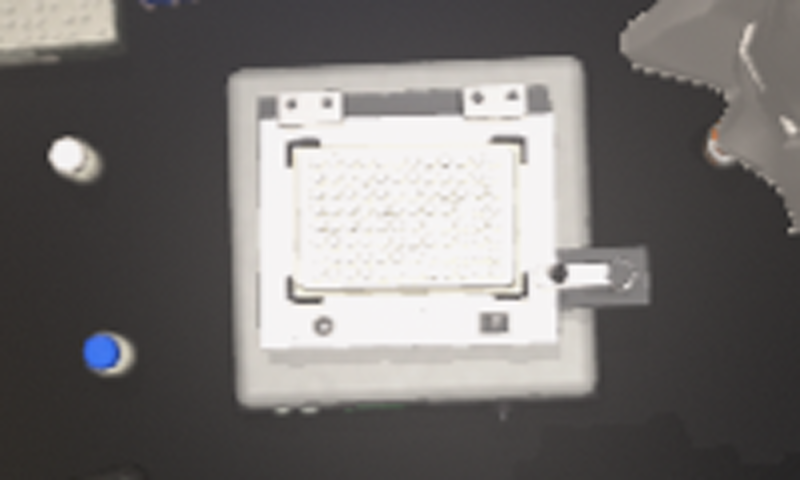

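The carrier is seated with pins showing in both holes, at (323,325) and (494,322). The latch lies across its edge at (560,272), and all three vials stand where they were.

```bash
python3 -c "
from bench import bot
print(bot.finish_job())"
```

```text
the job is handed in; nothing more can be done
None
```

The job is handed in: the carrier lies flat on both pins, the retaining arm is across it at its stop, and the three vials stand where they were (about 17 s of the 51 s used).

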